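Fold up the splash guard and hang it on its two pins

TASK

Put the three-panel metal splash guard away. Where it stands, first fold its short wing flat against the back panel, then fold the long wing flat over it, and then hang the folded guard on the wooden stand so that both holes of the back panel are on the two pins, with the wings facing out from the stand. Do not let the guard fall over and leave the glass, the little brown bottle and the black spoon rest where they are.

Things in the scene. Friction and masses are not known exactly. Their poses are not given: they have to be found in the camera images.
- guard: Loose aluminium splash guard (0.42 kg in all, give or take a quarter): a back panel 180 mm wide (y), 160 mm high (z), 8 mm thick (x), with two wings on its -x face. Origin on the worktop under the middle of the panel. Its foot plate along the lower edge is 8 mm high and runs from x -40 to +16 mm. The wings' tops are 111 mm above the origin.
- panel_centre (a point): Centre of the back panel (mid-width, mid-thickness), 80 mm above its lower edge; axes as the guard's. The bare band of panel above the wings, 31 to 80 mm above this point, can be gripped across its 8 mm thickness midway between the two holes, folded or not.
- hole_left (a point): Centre of the left hole (16 mm diameter, through the back panel along x), 60 mm to +y of the panel's middle, 138 mm above its lower edge, 58 mm above panel_centre. Axes as the guard's.
- hole_right (a point): Centre of the right hole, the same, 60 mm to -y of the panel's middle.
- short_wing (a joint): Angle of the short wing about its upright hinge, rad: 0 = folded flat, parallel to the back panel; 1.57 = square to it; at most 1.9. Stays where it is left (0.03 N m friction). 120 mm long from the hinge axis, 8 mm thick, 11 to 111 mm above the guard's lower edge. It can be closed only while the long wing is open.
- short_wing_hinge (a point): On the short wing's hinge axis, at the height of its top edge (z 111 mm, x -12 mm, y +85 mm in the guard's frame). This frame turns with the wing: the wing runs from here along -y, x is across its thickness. Folded, the wing runs parallel to the panel with a 4 mm gap.
- short_wing_grip (a point): Point on the short wing's top edge, mid-thickness, 95 mm from its hinge axis, 25 mm from its free end. Axes turn with the wing, as short_wing_hinge.
- long_wing (a joint): Angle of the long wing about its upright hinge, rad: 0 = folded flat over the short one; 1.57 = square to the panel; at most 1.9. Stays where it is left (0.03 N m friction). 155 mm long from the hinge axis, 8 mm thick, same height as the short one. Folded, its outer face is 30 mm in front (-x) of the panel's mid-plane.
- long_wing_hinge (a point): On the long wing's hinge axis, at the height of its top edge (z 111 mm, x -26 mm, y -85 mm in the guard's frame). This frame turns with the wing: the wing runs from here along +y, x is across its thickness.
- long_wing_grip (a point): Point on the long wing's top edge, mid-thickness, 95 mm from its hinge axis, 60 mm from its free end. Axes turn with the wing, as long_wing_hinge.
- stand: Fixed wooden stand; origin on the worktop; x points from the pins' tips back to the uprights. Base 90 x 190 x 12 mm. Two uprights 24 mm wide, 16 mm deep, 198 mm high, front faces at x 12 mm, centred at y 60 and -60 mm; the space between them is open above 61 mm. The guard hangs with its foot plate near the uprights, its lower edge about 37 mm above the worktop.
- pin_left (a point): Middle of the left steel pin (stand's +y side), 179 mm above the worktop, at x -7, y 60 mm of the stand; axes as the stand's. The pin is 8 mm thick and rises 9 degrees to its tip: the tip is 23 mm to -x and 3 mm higher, the root at the upright's face 19 mm to +x. A hung hole's centre is about 4 mm below the pin's axis.
- pin_right (a point): Middle of the right pin (stand's -y side), the same, 120 mm from the left one.
- glass: Empty clear drinking glass, 81 mm wide, 87 mm high, loose bystander. Origin under its centre.
- bottle: Small brown dropper bottle with a black top, 34 mm wide, 102 mm high, loose bystander. Origin under its centre.
- spoon_dish: Flat black oval spoon rest, 73 x 94 mm, 11 mm high, loose bystander. Origin under its centre.
Not all that is in view belongs to the job. Of the things that look like the stand, the larger one is meant.

How it is judged (in metres and radians):
On the way, in this order (a step that is already met when the one before it is completed fails the run):
1. the short wing is folded flat (under 0.12 rad) while the long wing is still open (over 0.6 rad) and the guard still stands on the worktop (value of joint short_wing below 0.12 rad and value of joint long_wing above 0.6 rad and height (world z) of panel_centre below 0.095 m), for 0.2 s.
2. the long wing is folded flat over it (both under 0.12 rad), the guard still on the worktop (value of joint each of short_wing, long_wing below 0.12 rad and height (world z) of panel_centre below 0.095 m), for 0.2 s.
At the end, for the whole second after the job is handed in: The guard hangs still on the stand: each hole on its pin (hole centre within 7 mm sideways of the pin's middle, from 10 mm below to 7 mm above it, 13 mm towards the tip to 16 mm towards the root), the panel upright within 0.15 rad and both wings folded (under 0.15 rad) (x of hole_left in the frame of pin_left between -0.013 and 0.016 m and y of hole_left in the frame of pin_left between -0.007 and 0.007 m and z of hole_left in the frame of pin_left between -0.01 and 0.007 m and x of hole_right in the frame of pin_right between -0.013 and 0.016 m and y of hole_right in the frame of pin_right between -0.007 and 0.007 m and z of hole_right in the frame of pin_right between -0.01 and 0.007 m and value of joint each of short_wing, long_wing below 0.15 rad and angle between panel_centre's own z axis and vertical below 0.15 rad and linear speed of guard below 0.02 m/s); the robot touches nothing.
It fails at once if the guard tips over (more than 0.6 rad) (angle between panel_centre's own z axis and vertical above 0.6 rad).
It fails at once if the glass is moved more than 30 mm or tipped (distance of glass from where it was at the start of the episode above 0.03 m or angle between glass's own z axis and vertical above 0.5 rad).
It fails at once if the brown bottle is moved more than 30 mm or tipped (distance of bottle from where it was at the start of the episode above 0.03 m or angle between bottle's own z axis and vertical above 0.5 rad).
It fails at once if the spoon rest is moved more than 30 mm or tipped (distance of spoon_dish from where it was at the start of the episode above 0.03 m or angle between spoon_dish's own z axis and vertical above 0.5 rad).
It also fails if it takes over 72 s, if anything falls off the work surface, if the arm or the gripper's body presses on something with over 40 N, if the wrist force passes 120 N, or if a joint passes its speed limit or range.

ROBOT

A 6-joint arm with a two-finger parallel gripper is mounted at the origin on a cart in front of the work surface, level with it; the furniture and walls round the work are solid. World frame = base frame: x ahead of the robot, y to its left, z up, the work surface at z = 0. Lengths are in m, angles in degrees, forces in N, time in s.
With the tool pointing down it reaches from about 0.3 to 0.85 m from the base axis. Payload 4.2 kg.
Tool frame: the origin (TCP) lies on the centre line of the jaws, within the pads' length; the fingertips stand manip.finger_overhang ahead of it and the grasp point (between the pads) is the TCP (manip.finger_overhang is the distance from the TCP to the fingertips, in m); z points along the fingers, y is the line along which they close (so a half turn about z gives the same grasp; the last joint's range is limited). The gripper opens to 91 mm and grips with 3 to 60 N. Pads are 32 mm wide; open, the fingers measure 118 mm over their backs; the gripper's body (76 mm by 178 mm) begins 60 mm behind the grasp point.
Start: joints at [73.854, 18.312, 89.639, -0, 72.044, -1.146], TCP at [0.149, 0.555, 0.233] pointing down, gripper open.
Joint ranges: [-177.97, 177.97], [-48.28, 115.42], [12.27, 149.76], [-77.06, 257.06], [2.81, 150.46], [-146.56, 146.56]. Speed limits (degrees/s): [147.25, 147.25, 180, 180, 180, 180].

INTERFACE

Orientations are given as a 3x3 rotation matrix whose columns are the frame's x, y, z axes.
In Python, from rig import manip, get_image gives the robot as it stands.
- The arm moves only by the shell command python3 -m handwheel 'ROWS' [FORCE]. ROWS is JSON, a list that holds one entry, the list of rows, each a list of 7 numbers: the opening, from 0 (shut) to 1 (fully open), then the shift along the tool's x, y, z in cm, then the turn, a rotation vector about the tool's x, y, z in rad. A call has exactly 10 rows; each row shifts and turns the commanded pose from where the row before left it, along the tool's axes as they then stand; what a row does not reach is not made up. A row lasts 1/8 s, in which the tool goes at most 62.5 mm and 10.7 degrees, less where a joint would pass 70% of its speed; a pose out of reach is approached as far as the arm can. A call is refused whole if a number of a shift passes 6.25 or a number of a turn 0.188, either way. A call with a gripper value outside its range is refused whole. The fingers move at their own pace and stop on an object; FORCE is the grip in N (left out, the last holds). Time passes only in rows, so rows that do not move let the fingers close, or fill a call up. It gives the time, the measured TCP pose, the force, the opening and the grip force at its end, in the units of the state.
- manip.state(): the state, without advancing time (a new reading comes with each control period).
- get_image(name): name is "scene" or "top" or "wrist"; returns a dict with "pixels" (480x640x3 uint8, red, green, blue), "range_z" (480x640 float32, m along the optical axis (not along the pixel's ray), 0 where there is no reading), "vfov" (degrees; the focal length in pixels is half the picture's height over the tangent of half this angle, whatever the lens; pixels are square), "cx", "cy" (the principal point, pixels), "R" (3x3) and "t" (3): a world point X has camera coordinates R X + t; the wrist camera has in their place "mount" (4x4, takes a point from camera to tool coordinates, whose origin is the TCP and whose axes are the flange's). Camera axes: x right, y down, z forward; pixel columns grow to the right and rows downward; lengths in m; the calibration is good to about 2 mm. A picture is of the moment at which its call begins: read the wrist's pose just before it.
- manip.hand_in(): hands the job in; it is judged then, once.
The state is a dict: "clock": time; "q": joint angles; "joint_vel": joint speeds; "tau": joint torques, N m; "position": TCP position; "eef_rot": TCP orientation; "force": force on the tool from outside, world axes, zero at the start; "moment": the same for the moment, N m; "finger_gap": finger opening in m; "grasp_force": force on a finger pad.
Only numpy, scipy, OpenCV 4.12 (cv2) and the standard library are available. Lean on these libraries where they do the work, as an engineer would, in place of code of your own. Each camera call takes 0.05 s, during which the arm holds its last target. There are 200 camera calls.

## Working session

There is one attempt and no reset: what is moved stays moved. The work goes in short steps, Python scripts to look and compute and a shell command to move; the robot and the scene stay as the last step left them, time stands still between calls to the robot, and variables do not carry over. Pictures are saved under pics/ and viewed, at most 14 in all, crops included, and the job is handed in when it is done.

```bash
ls; mkdir -p pics; python3 - <<'E'
from rig import manip,get_image
import cv2,numpy as np
print(manip.state(), manip.finger_overhang)
for n in ["scene","top"]:
    d=get_image(n); cv2.imwrite(f"pics/{n}0.png",d["pixels"][:,:,::-1]); np.savez(f"{n}0.npz",**d)
    print(n,d["vfov"],d["cx"],d["cy"],d["R"],d["t"])
E
```

```text
pics
{'clock': 0.0, 'q': array([ 7.38535255e+01,  1.83507455e+01,  8.97053407e+01,  6.66206464e-04,
        7.20420131e+01, -1.14565720e+00]), 'joint_vel': array([ 0.05949257, -0.03650668, -0.00876264,  0.04393961, -0.0374128 ,
        0.00062788]), 'tau': array([-1.33182635e-03, -4.12444532e+01, -2.31967592e+01,  7.25271623e-02,
        4.60960774e-02, -1.73750946e-04]), 'position': array([0.14869564, 0.55496972, 0.23213643]), 'eef_rot': array([[-9.65921193e-01,  2.58835879e-01, -4.86764795e-04],
       [ 2.58836332e-01,  9.65919799e-01, -1.64154199e-03],
       [ 4.52857893e-05, -1.71159261e-03, -9.99998534e-01]]), 'force': array([ 0.39714854,  0.15605701, -0.09590529]), 'moment': array([-0.0248059 , -0.02495853, -0.00600545]), 'grasp_force': 0.0, 'finger_gap': 0.09148522789247217} 0.019
scene 42.958429184238604 323.7994485692793 240.1236823733792 [[-0.85623328 -0.51658395  0.00236514]
 [-0.36528591  0.60220805 -0.70986736]
 [ 0.36528177 -0.60867601 -0.70433142]] [0.52149719 0.21472346 1.56575864]
top 43.459951428083734 327.4234194951806 229.7969897351887 [[-9.75120680e-03 -9.99952019e-01 -9.34625879e-04]
 [-9.78837687e-01  9.73635941e-03 -2.04406421e-01]
 [ 2.04405713e-01 -1.07836225e-03 -9.78885663e-01]] [0.08813431 0.55173741 1.53084494]
```

View pics/scene0.png

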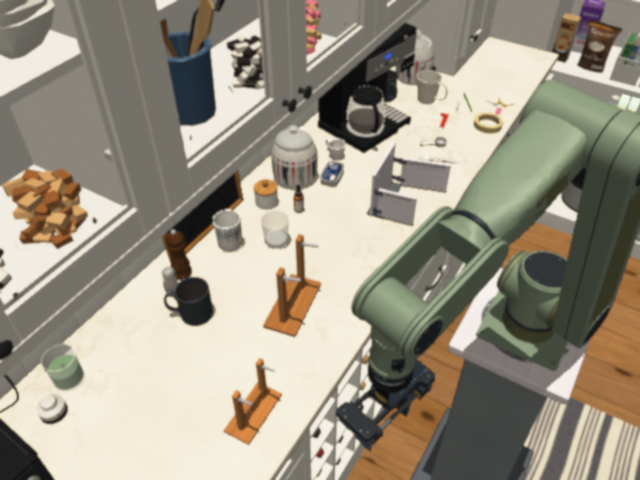

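View pics/top0.png

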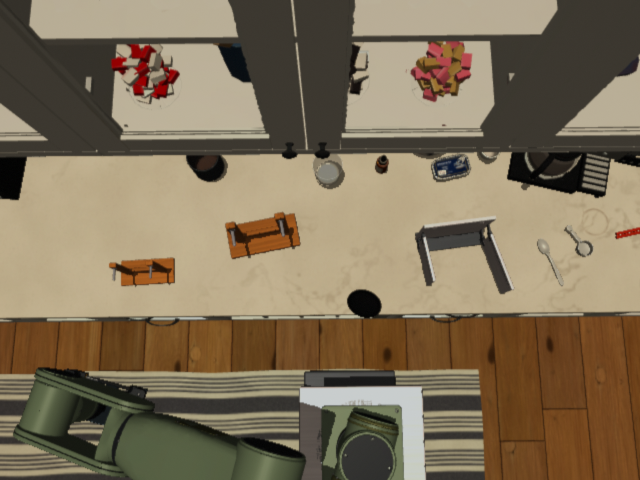

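```bash
cat > h.py <<'E'
import numpy as np
def cloud(d):
    Z=d["range_z"]; f=240/np.tan(np.radians(float(d["vfov"]))/2)
    v,u=np.mgrid[:480,:640]
    P=np.stack([(u-d["cx"])/f*Z,(v-d["cy"])/f*Z,Z],-1)
    W=(P-d["t"])@d["R"] if "R" in d else None
    if W is not None: W[Z==0]=np.nan
    return P,W
def line(p):
    c=p.mean(0);u,s,vt=np.linalg.svd(p-c,full_matrices=False);t=(p-c)@vt[0]
    return c,vt[0],t.min(),t.max()
E
python3 - <<'E'
from h import *
import cv2
d=np.load("top0.npz");P,W=cloud(d)
def rep(n,r0,r1,c0,c1,z0,z1):
    w=W[r0:r1,c0:c1].reshape(-1,3);m=(w[:,2]>z0)&(w[:,2]<z1);w=w[m]
    print(n,len(w)); 
    if len(w)>2:
        c,dr,a,b=line(w[:,:2]);print(' c',c.round(4),'zmean',w[:,2].mean().round(4),'deg',np.degrees(np.arctan2(dr[1],dr[0])).round(1),'ends',(c+a*dr).round(4),(c+b*dr).round(4))
rep('table',240,260,340,400,-.05,.05)
rep('panel top',205,300,410,520,.15,.17)
rep('short',205,300,410,445,.1,.12)
rep('long',205,300,475,520,.1,.12)
rep('up left',205,260,220,262,.19,.21)
rep('up right',205,260,262,305,.19,.21)
rep('pinL',205,260,220,262,.172,.187)
rep('pinR',205,260,262,305,.172,.187)
rep('base',205,270,220,305,.006,.016)
rep('glass',150,195,308,350,.07,.1);rep('bottle',150,180,370,395,.08,.12);rep('dish',280,325,340,390,.004,.02)
a=cv2.resize(d["pixels"][195:300,215:310],(570,630),interpolation=3)[:600]
b=cv2.resize(d["pixels"][205:300,410:520],None,fx=6,fy=6,interpolation=3)
cv2.imwrite("pics/st.png",a[:,:,::-1]);cv2.imwrite("pics/gu.png",b[:,:,::-1])
E
```

```text
table 1195
 c [ 0.5087 -0.031 ] zmean 0.0003 deg -90.4 ends [0.5093 0.0494] [ 0.5081 -0.1121]
panel top 284
 c [ 0.5486 -0.2436] zmean 0.159 deg -83.1 ends [ 0.5378 -0.1545] [ 0.5594 -0.3325]
short 222
 c [ 0.4822 -0.1733] zmean 0.1098 deg -177.7 ends [ 0.5435 -0.1708] [ 0.4096 -0.1762]
long 297
 c [ 0.4727 -0.3491] zmean 0.1087 deg -161.3 ends [ 0.5601 -0.3195] [ 0.3867 -0.3781]
up left 73
 c [0.5363 0.3159] zmean 0.1975 deg -139.8 ends [0.5468 0.3248] [0.5106 0.2942]
up right 69
 c [0.559  0.1989] zmean 0.198 deg -169.7 ends [0.5682 0.2006] [0.5124 0.1904]
pinL 64
 c [0.5172 0.3123] zmean 0.1814 deg -173.2 ends [0.541  0.3152] [0.4904 0.3092]
pinR 60
 c [0.5382 0.1948] zmean 0.1818 deg -168.7 ends [0.5548 0.1981] [0.512  0.1895]
base 1515
 c [0.5431 0.2536] zmean 0.0111 deg -79.4 ends [0.5196 0.3792] [0.5645 0.1393]
glass 109
 c [0.7142 0.08  ] zmean 0.0829 deg 105.7 ends [0.7253 0.0402] [0.7035 0.1179]
bottle 34
 c [ 0.7379 -0.0667] zmean 0.0916 deg 78.2 ends [ 0.7356 -0.0776] [ 0.74   -0.0566]
dish 576
 c [ 0.3702 -0.0143] zmean 0.0079 deg 84.6 ends [ 0.3643 -0.0772] [0.3766 0.0538]
```

View pics/st.png

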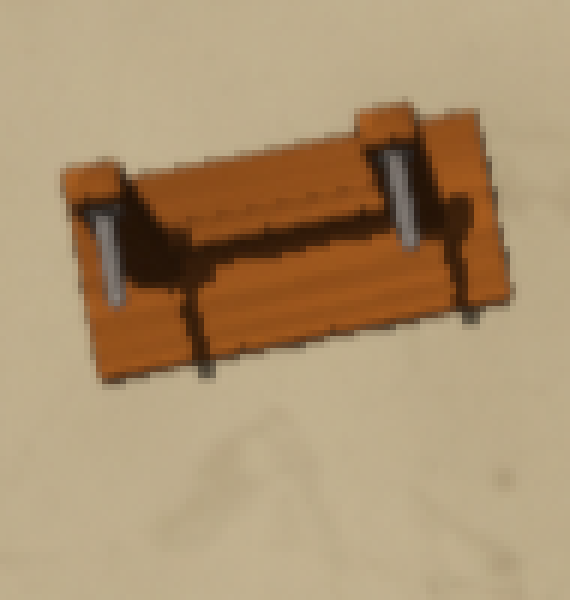

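The stand's pins point to −x, yaw about 10.5°. The guard's wings face the robot, panel centre about (0.549, −0.244), yaw about 7°. I'll move next to the short wing and look from near.

```bash
python3 -m handwheel '[[[0,-4.6,-3.3,0,0,0,0],[0,-4.6,-3.3,0,0,0,0],[0,-4.6,-3.3,0,0,0,0],[0,-4.6,-3.3,0,0,0,0],[0,-4.6,-3.3,0,0,0,0],[0,-4.6,-3.3,0,0,0,0],[0,-4.6,-3.3,0,0,0,0],[0,-1.9,-5.9,0,0,0,0],[0,-1.9,-5.9,0,0,0,0],[0,-1.9,-5.9,0,0,0,0]]]' 20
python3 -m handwheel '[[[0,-1.9,-5.9,0,0,0,0],[0,-1.9,-5.9,0,0,0,0],[0,-1.9,-5.9,0,0,0,0],[0,0,0,0,0,0,0.178],[0,0,0,0,0,0,0.178],[0,0,0,0,0,0,0.178],[0,0,0,0,0,0,0.178],[0,0,0,0,0,0,0.178],[0,0,0,0,0,0,0.178],[0,0,0,0,0,0,0.178]]]'
python3 -m handwheel '[[[0,0,0,0,0,0,0.178],[0,0,0,0,0,0,0.178],[0,0,0,0,0,0,0.178],[0,0,0,0,0,0,0.178],[0,0,0,0,0,0,0.178],[0,0,0,0,0,0,0.178],[0,0,0,0,0,0,0.178],[0,0,0,0,0,0,0.178],[0,0,0,0,0,0,0.178],[0,0,0,0,0,0,0]]]'
cat >> h.py <<'E'
def wrist():
    from rig import manip,get_image
    s=manip.state(); d=get_image("wrist"); P,_=cloud(d)
    M=d["mount"]; T=P@M[:3,:3].T+M[:3,3]
    W=T@s["eef_rot"].T+s["position"]; W[d["range_z"]==0]=np.nan
    return s,d,W
E
python3 - <<'E'
from h import *
import cv2
s,d,W=wrist();np.savez("w1.npz",W=W,px=d["pixels"]);cv2.imwrite("pics/w1.png",d["pixels"][:,:,::-1])
print(s["q"],s["position"],s["eef_rot"][:,:2],d["mount"])
for r in range(0,480,60): print([tuple((W[r,c]*1000).round()) for c in range(0,640,100)])
E
```

```text
clock: 1.35
position: [0.409, 0.0613, 0.2327]
eef_rot: [[-0.966, 0.258, -0.0], [0.258, 0.966, -0.0], [0.0, -0.0, -1.0]]
force: [1.7, -0.4, 0.6]
finger_gap: 0.0004
grasp_force: 0.0
clock: 2.6
position: [0.4183, -0.1224, 0.2326]
eef_rot: [[-0.057, 0.998, -0.001], [0.998, 0.057, 0.0], [0.0, -0.001, -1.0]]
force: [-0.0, -0.0, -0.0]
finger_gap: 0.0007
grasp_force: 0.0
clock: 3.85
position: [0.4183, -0.1224, 0.2326]
eef_rot: [[0.999, 0.034, -0.001], [0.034, -0.999, 0.0], [-0.001, -0.0, -1.0]]
force: [0.6, 0.9, -0.2]
finger_gap: 0.0008
grasp_force: 0.0
[-1.78269951e+01  5.70962805e+00  1.06337746e+02  7.34306560e-03
  6.79968213e+01  7.02280476e+01] [ 0.41829225 -0.12239683  0.2326143 ] [[ 9.99425284e-01  3.38912250e-02]
 [ 3.38914748e-02 -9.99425458e-01]
 [-6.85702153e-04 -3.72719359e-04]] [[-8.19309727e-04 -9.71949042e-01 -2.35190109e-01  6.47546488e-02]
 [ 9.99999484e-01 -9.37659262e-04  3.91375803e-04  4.15134726e-04]
 [-6.00925521e-04 -2.35189667e-01  9.71949309e-01 -1.53086714e-01]
 [ 0.00000000e+00  0.00000000e+00  0.00000000e+00  1.00000000e+00]]
[(np.float64(629.0), np.float64(214.
[... 2544 characters left out ...]
 np.float64(-96.0), np.float64(324.0)), (np.float64(443.0), np.float64(-117.0), np.float64(325.0)), (np.float64(443.0), np.float64(-138.0), np.float64(325.0)), (np.float64(-357.0), np.float64(-929.0), np.float64(-912.0)), (np.float64(434.0), np.float64(-195.0), np.float64(308.0))]
[(np.float64(436.0), np.float64(-65.0), np.float64(336.0)), (np.float64(441.0), np.float64(-86.0), np.float64(341.0)), (np.float64(442.0), np.float64(-102.0), np.float64(341.0)), (np.float64(444.0), np.float64(-118.0), np.float64(343.0)), (np.float64(444.0), np.float64(-134.0), np.float64(343.0)), (np.float64(439.0), np.float64(-153.0), np.float64(336.0)), (np.float64(440.0), np.float64(-171.0), np.float64(336.0))]
```

View pics/w1.png

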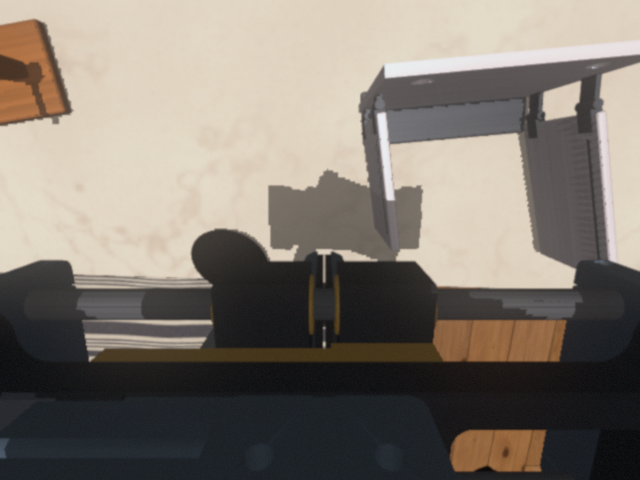

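```bash
cat > g.py <<'E'
from h import *
def fit(W):
    w=W[:260].reshape(-1,3); w=w[np.isfinite(w[:,2])]
    w=w[(w[:,0]>.3)&(w[:,0]<.7)&(w[:,1]<-.05)&(w[:,1]>-.45)]
    p=w[(w[:,2]>.157)&(w[:,2]<.163)][:,:2]
    c,dr,a,b=line(p); dr,a,b=(dr,a,b) if dr[1]>0 else (-dr,-b,-a)
    print('panel',len(p),c.round(4),'yaw',np.degrees(np.arctan2(-dr[0],dr[1])).round(2),'ends',(c+a*dr).round(4),(c+b*dr).round(4))
    n=np.array([dr[1],-dr[0]])
    t=w[(w[:,2]>.108)&(w[:,2]<.114)][:,:2]; t=t[(t-c)@n<-.012]
    k=(t-(c+(a+b)/2*dr))@dr
    for nm,q in (('short',t[k>0]),('long',t[k<0])):
        if len(q)<9: continue
        C,d,A,B=line(q); A,B,d=(A,B,d) if d@n<0 else (-B,-A,-d)
        print(nm,len(q),C.round(4),'dir',np.degrees(np.arctan2(d[1],d[0])).round(2),'ends',(C+A*d).round(4),(C+B*d).round(4))
E
python3 -c "
from g import *
fit(np.load('w1.npz')['W'])"
```

```text
panel 3985 [ 0.5464 -0.2343] yaw 6.8 ends [ 0.5559 -0.3147] [ 0.537  -0.1561]
short 1465 [ 0.4686 -0.173 ] dir -169.37 ends [ 0.5254 -0.1623] [ 0.4083 -0.1843]
long 2044 [ 0.473  -0.3503] dir -162.63 ends [ 0.5429 -0.3285] [ 0.4059 -0.3713]
```

```bash
python3 -m handwheel '[[[0,0,0,0,0,0,-0.15],[0,0,0,3,0,0,0],[0,0,0,3,0,0,0],[0,0,0,3,0,0,0],[0,0,0,3,0,0,0],[0,0,1.2,0,0,0,0],[0,0,1.2,0,0,0,0],[0,0,1.2,0,0,0,0],[0,0,0,0,0,0,0],[0,0,0,0,0,0,0]]]'
python3 -m handwheel '[[[0,-0.22,1.5,0,0,0,-0.15],[0,-0.22,1.5,0,0,0,-0.15],[0,-0.22,1.5,0,0,0,-0.15],[0,-0.22,1.5,0,0,0,-0.15],[0,-0.22,1.5,0,0,0,-0.15],[0,-0.22,1.5,0,0,0,-0.15],[0,-0.22,1.5,0,0,0,-0.15],[0,-0.22,1.5,0,0,0,-0.15],[0,-0.22,1.5,0,0,0,-0.15],[0,-0.22,1.5,0,0,0,-0.15]]]'
python3 - <<'E'
from g import *
import cv2
s,d,W=wrist();np.savez("w2.npz",W=W,px=d["pixels"]);cv2.imwrite("pics/w2.png",d["pixels"][:,:,::-1])
print(s["q"],s["position"],s["force"]);fit(W)
E
```

```text
clock: 5.15
position: [0.4251, -0.158, 0.1133]
eef_rot: [[0.984, 0.18, 0.0], [0.18, -0.984, 0.0], [0.0, 0.0, -1.0]]
force: [-0.3, 0.1, -0.6]
finger_gap: 0.0005
grasp_force: 0.0
clock: 6.4
position: [0.5153, -0.2622, 0.113]
eef_rot: [[-0.116, 0.993, -0.0], [0.993, 0.116, 0.0], [0.0, -0.0, -1.0]]
force: [0.5, -0.3, 0.3]
finger_gap: 0.0007
grasp_force: 0.2
[-2.81048317e+01  2.43025452e+01  9.90031227e+01  4.01368097e-03
  5.67231903e+01 -3.47726704e+01] [ 0.51533454 -0.26216058  0.11295771] [ 0.48694459 -0.32636161  0.28386026]
panel 7176 [ 0.5407 -0.1884] yaw 6.77 ends [ 0.5453 -0.2266] [ 0.5369 -0.1557]
short 847 [ 0.5249 -0.1786] dir -86.28 ends [ 0.5236 -0.1592] [ 0.5258 -0.193 ]
long 1792 [ 0.5272 -0.2186] dir -89.89 ends [ 0.5272 -0.1929] [ 0.5273 -0.2469]
```

View pics/w2.png

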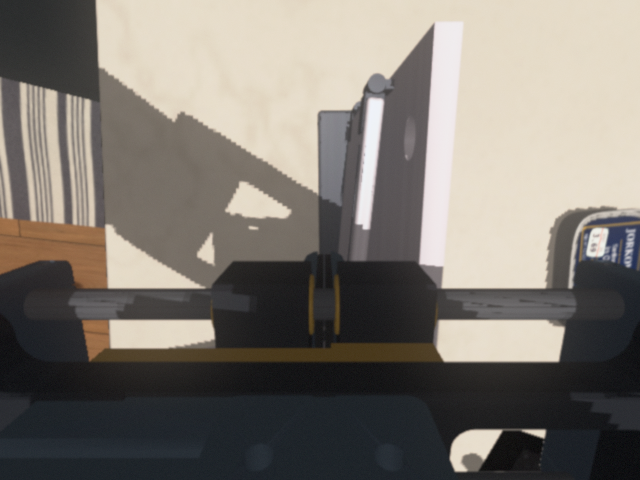

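```bash
python3 -m handwheel '[[[0,0,0.35,0,0,0,0],[0,0,0.35,0,0,0,0],[0,0,0,0,0,0,0],[0,0,0,0,0,0,0],[0,0,-1.5,0,0,0,0],[0,0,-1.5,0,0,0,0],[0,0,0,-3,0,0,0],[0,0,0,-3,0,0,0],[0,0,0,0,0,0,-0.183],[0,0,0,0,0,0,0]]]'
python3 - <<'E'
from g import *
s,d,W=wrist();np.savez("w3.npz",W=W,px=d["pixels"])
print(s["position"],s["eef_rot"][:2,:2]);fit(W)
E
```

```text
clock: 7.7
position: [0.4911, -0.265, 0.1732]
eef_rot: [[-0.287, 0.958, -0.0], [0.958, 0.287, -0.0], [-0.0, -0.0, -1.0]]
force: [-0.2, 1.0, -0.9]
finger_gap: 0.0008
grasp_force: 0.0
[ 0.49112964 -0.26502041  0.17322419] [[-0.28714249  0.95788788]
 [ 0.95788788  0.28714249]]
panel 3219 [ 0.5393 -0.1945] yaw -3.43 ends [ 0.5357 -0.255 ] [ 0.5416 -0.156 ]
short 568 [ 0.5256 -0.1781] dir 90.56 ends [ 0.5258 -0.2047] [ 0.5254 -0.1588]
long 13 [ 0.5261 -0.2067] dir 89.37 ends [ 0.5261 -0.2103] [ 0.5261 -0.2049]
```

```bash
python3 -m handwheel '[[[0,-4.25,-2.5,0,0,0,0],[0,-4.25,-2.5,0,0,0,0],[0,-4.25,-2.5,0,0,0,0],[0,0,0,0,0,0,0],[0,0,0,0,0,0,0],[0,0,0,0,0,0,0],[0,0,0,0,0,0,0],[0,0,0,0,0,0,0],[0,0,0,0,0,0,0],[0,0,0,0,0,0,0]]]'
python3 - <<'E'
from g import *
import cv2
s,d,W=wrist();np.savez("w4.npz",W=W,px=d["pixels"])
print(s["position"],s["eef_rot"][:2,:2]);fit(W)
t=get=None
from rig import get_image
t=get_image("top");cv2.imwrite("pics/b.png",cv2.hconcat([cv2.resize(d["pixels"],(400,300)),cv2.resize(t["pixels"][200:305,400:540],(400,300),interpolation=3)])[:,:,::-1])
E
```

```text
clock: 9.0
position: [0.4574, -0.4086, 0.1729]
eef_rot: [[-0.29, 0.957, 0.0], [0.957, 0.29, 0.0], [0.0, 0.0, -1.0]]
force: [0.2, 0.0, -1.1]
finger_gap: 0.0005
grasp_force: 0.0
[ 0.4574495  -0.40859411  0.17293843] [[-0.28988485  0.95706153]
 [ 0.95706153  0.28988485]]
panel 4966 [ 0.5501 -0.2878] yaw -7.48 ends [ 0.5344 -0.4072] [ 0.5561 -0.2426]
short 1839 [ 0.5347 -0.2508] dir 90.25 ends [ 0.5349 -0.2829] [ 0.5346 -0.2226]
long 2982 [ 0.4571 -0.3568] dir -162.42 ends [ 0.5331 -0.3327] [ 0.3844 -0.3798]
```

View pics/b.png

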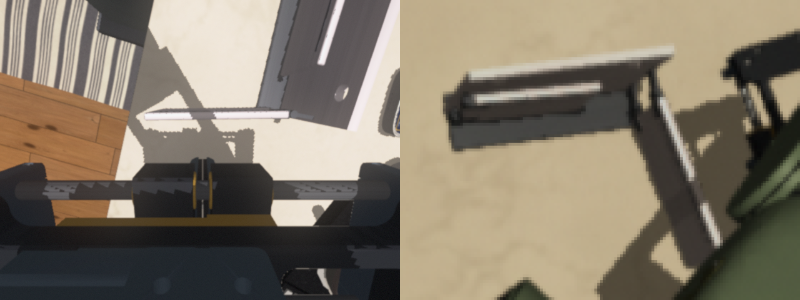

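```bash
python3 -m handwheel '[[[0,0,0,3,0,0,0],[0,0,0,3,0,0,0],[0,0,0,0,0,0,0],[0,1.25,0,0,0,0,0],[0,1.25,0,0,0,0,0],[0,1.42,-0.27,0,0,0,0.146],[0,1.42,-0.27,0,0,0,0.146],[0,1.42,-0.27,0,0,0,0.146],[0,1.42,-0.27,0,0,0,0.146],[0,1.42,-0.27,0,0,0,0.146]]]'
python3 -m handwheel '[[[0,1.42,-0.27,0,0,0,0.146],[0,1.42,-0.27,0,0,0,0.146],[0,1.42,-0.27,0,0,0,0.146],[0,1.42,-0.27,0,0,0,0.146],[0,1.42,-0.27,0,0,0,0.146],[0,1.42,-0.27,0,0,0,0.146],[0,1.42,-0.27,0,0,0,0.146],[0,0,0,0,0,0,0],[0,0,0,0,0,0,0],[0,0,0,0,0,0,0]]]'
python3 - <<'E'
from g import *
import cv2
s,d,W=wrist();np.savez("w5.npz",W=W,px=d["pixels"])
print(s["position"],s["eef_rot"][:2,:2],s["force"]);fit(W)
from rig import get_image
t=get_image("top");cv2.imwrite("pics/c.png",cv2.hconcat([cv2.resize(d["pixels"],(400,300)),cv2.resize(t["pixels"][200:305,400:540],(400,300),interpolation=3)])[:,:,::-1])
E
```

```text
clock: 10.35
position: [0.4367, -0.3144, 0.1142]
eef_rot: [[0.426, 0.905, 0.001], [0.905, -0.426, -0.001], [-0.0, 0.002, -1.0]]
force: [-0.5, -0.2, -1.0]
finger_gap: 0.0005
grasp_force: 0.2
clock: 11.6
position: [0.4977, -0.2404, 0.1132]
eef_rot: [[0.994, 0.113, 0.0], [0.113, -0.994, -0.0], [0.0, 0.0, -1.0]]
force: [0.3, -0.4, -0.8]
finger_gap: 0.0004
grasp_force: 0.0
[ 0.49769118 -0.2403933   0.11318061] [[ 0.99356568  0.11325741]
 [ 0.11325742 -0.99356568]] [ 0.28866041 -0.40458587 -0.76629403]
panel 14774 [ 0.5485 -0.2455] yaw 6.82 ends [ 0.5593 -0.3358] [ 0.5377 -0.1551]
short 3782 [ 0.5225 -0.2128] dir -84.9 ends [ 0.5177 -0.1598] [ 0.5256 -0.2482]
long 3726 [ 0.5295 -0.2857] dir -86.76 ends [ 0.5274 -0.2476] [ 0.5325 -0.3372]
```

View pics/c.png

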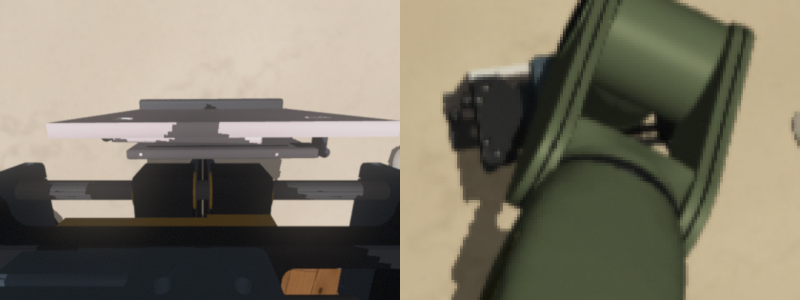

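```bash
python3 -m handwheel '[[[0,0.15,0,0,0,0,0],[0,0.15,0,0,0,0,0],[0,0.1,0,0,0,0,0],[0,0,0,0,0,0,0],[0,0,0,0,0,0,0],[0,0,0,0,0,0,0],[0,0,0,0,0,0,0],[0,0,0,0,0,0,0],[0,0,0,0,0,0,0],[0,0,0,0,0,0,0]]]'
cat > w.py <<'E'
from g import *
s,d,W=wrist();print(s["position"],s["force"]);fit(W)
w=W[:260].reshape(-1,3);c=np.array([.5485,-.2455]);a=np.radians(6.82)
R=np.array([[np.cos(a),np.sin(a)],[-np.sin(a),np.cos(a)]])
g=(w[:,:2]-c)@R.T;k=(w[:,2]>.106)&(w[:,2]<.114)
for y in np.arange(-.08,.09,.02):
    q=g[k&(abs(g[:,1]-y)<.004)&(g[:,0]>-.06)&(g[:,0]<-.006),0]
    if len(q): print(y.round(3),len(q),np.histogram(q,np.arange(-.046,-.005,.004))[0])
E
python3 w.py
```

```text
clock: 12.95
position: [0.5022, -0.2398, 0.1129]
eef_rot: [[0.994, 0.113, 0.0], [0.113, -0.994, 0.0], [0.0, -0.0, -1.0]]
force: [-1.4, 0.5, 1.9]
finger_gap: 0.0005
grasp_force: 0.9
[ 0.50218177 -0.23982452  0.11293043] [-1.42907775  0.46970107  1.90042628]
panel 14717 [ 0.5513 -0.2451] yaw 6.81 ends [ 0.5621 -0.3358] [ 0.5405 -0.1553]
short 3726 [ 0.5245 -0.2126] dir -84.73 ends [ 0.5197 -0.1601] [ 0.5278 -0.2484]
long 3737 [ 0.5317 -0.2872] dir -86.49 ends [ 0.5293 -0.2478] [ 0.5348 -0.3367]
-0.08 317 [  0   0   0   0  43 109 117  35  13   0]
-0.06 292 [  0   0   0   0  56 135 101   0   0   0]
-0.04 290 [  0   0   0   0  54 132 104   0   0   0]
-0.02 455 [  0   0   0   0  47 127 109  79  93   0]
0.0 456 [  0   0   0   0  65 126 112  58  95   0]
0.02 449 [  0   0   0   0  61 129 109  52  98   0]
0.04 427 [  0   0   0   0  56 127 111  32 101   0]
0.06 396 [  0   0   0   0  50 131 108  16  91   0]
0.08 65 [ 0  0  0  0  0  0  0 12 53  0]
```

```bash
python3 -m handwheel '[[[0,-1,0,0,0,0,0],[0,-1,0,0,0,0,0],[0,0,0,-3.3,0,0,0],[0,0,0,-3.3,0,0,0],[0,0,0,-3.4,0,0,0],[0,0,0,0,0,0,-0.175],[0,0,0,0,0,0,-0.175],[0,0,0,0,0,0,-0.175],[0,0,0,0,0,0,-0.175],[0,0,0,0,0,0,-0.175]]]'
python3 -m handwheel '[[[0.6,0,0,0,0,0,-0.175],[0.6,0,0,0,0,0,-0.175],[0.6,0,0,0,0,0,-0.175],[0.6,0,0,0,0,0,-0.175],[0.6,-0.55,3.4,0,0,0,0],[0.6,-0.55,3.4,0,0,0,0],[0.6,0,0,0,0,0,0],[0.6,0,0,0,0,0,0],[0.6,0,0,0,0,0,0],[0.6,0,0,0,0,0,0]]]'
python3 w.py
```

```text
clock: 14.25
position: [0.4817, -0.2421, 0.2129]
eef_rot: [[0.546, 0.838, 0.0], [0.838, -0.546, 0.0], [0.0, 0.0, -1.0]]
force: [1.3, 0.1, -1.0]
finger_gap: 0.0009
grasp_force: 0.0
clock: 15.5
position: [0.5504, -0.2451, 0.2132]
eef_rot: [[-0.116, 0.993, 0.0], [0.993, 0.116, 0.0], [0.0, 0.0, -1.0]]
force: [-0.1, 0.0, -0.2]
finger_gap: 0.0546
grasp_force: 0.0
[ 0.55044842 -0.24512194  0.21321398] [-0.13440071  0.03287316 -0.16006281]
panel 1890 [ 0.5421 -0.1978] yaw 6.78 ends [ 0.5476 -0.2436] [ 0.5372 -0.1565]
short 677 [ 0.5205 -0.1864] dir -100.77 ends [ 0.5258 -0.1588] [ 0.5172 -0.204 ]
long 1263 [ 0.5246 -0.2315] dir 97.2 ends [ 0.5283 -0.2612] [ 0.521  -0.2031]
0.0 201 [ 0  0  0  6 48 49  1 49 48  0]
0.02 201 [ 0  0  0  9 50 44  0 49 49  0]
0.04 224 [ 0  0  0  9 55 53  0 51 56  0]
0.06 238 [ 0  0  0 11 53 55  0 43 58 18]
0.08 134 [ 0  0  0  0  0  0  0 50 55 29]
```

```bash
python3 -m handwheel '[[[0.6,0,-0.15,3,0,0,0],[0.6,0,0,2.5,0,0,0],[0.6,0,0,1.6,0,0,0],[0,0,0,0,0,0,0],[0,0,0,0,0,0,0],[0,0,0,0,0,0,0],[0,0,0,0,0,0,0],[0,0,0,0,0,0,0],[0,0,0,0,0,0,0],[0,0,0,0,0,0,0]]]' 40
python3 -m handwheel '[[[0,0,0,-1,0,0,0],[0,0,0,-2,0,0,0],[0,0,0,-2,0,0,0],[0,0,0,-2,0,0,0],[0,0,0,-2,0,0,0],[0,0,0,-1,0,0,0],[0,0,0,0,0,0,0],[0,0,0,0,0,0,0],[0,0,0,0,0,0,0],[0,0,0,0,0,0,0]]]'
python3 - <<'E'
from h import *
import cv2
s,d,W=wrist();np.savez("w6.npz",W=W,px=d["pixels"]);cv2.imwrite("pics/w6.png",d["pixels"][:,:,::-1])
print(s["position"],s["eef_rot"],s["force"],s["finger_gap"])
E
```

```text
clock: 16.8
position: [0.5496, -0.2453, 0.1422]
eef_rot: [[-0.117, 0.993, -0.0], [0.993, 0.117, -0.0], [-0.0, -0.0, -1.0]]
force: [-2.6, -0.4, 2.6]
finger_gap: 0.0084
grasp_force: 40.0
clock: 18.05
position: [0.5494, -0.2452, 0.2413]
eef_rot: [[-0.117, 0.993, -0.001], [0.993, 0.117, 0.001], [0.001, -0.001, -1.0]]
force: [-0.0, -0.2, -5.1]
finger_gap: 0.0081
grasp_force: 40.0
[ 0.54944931 -0.2451834   0.24133951] [[-1.16724152e-01  9.93163930e-01 -9.38732136e-04]
 [ 9.93164160e-01  1.16724694e-01  5.44671058e-04]
 [ 6.50520870e-04 -8.68738846e-04 -9.99999411e-01]] [-0.02908609 -0.18438067 -5.07181577] 0.008144439700293497
```

View pics/w6.png

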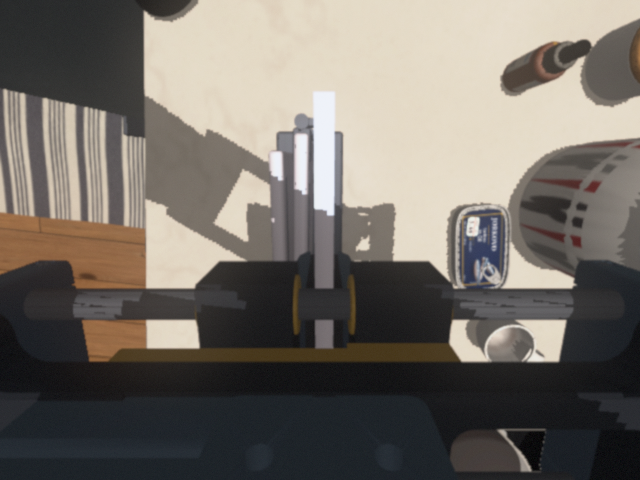

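```bash
python3 -m handwheel '[[[0,2,-0.35,-0.8,0,0,0],[0,4,-0.7,-0.8,0,0,0],[0,4,-0.7,-0.8,0,0,0],[0,4,-0.7,-0.8,0,0,0],[0,4,-0.7,-0.8,0,0,0],[0,4,-0.7,-0.8,0,0,0],[0,4,-0.7,-0.8,0,0,0],[0,3.4,-0.6,-0.4,0,0,0],[0,2,-0.35,0,0,0,-0.034],[0,0,0,0,0,0,-0.034]]]'
python3 - <<'E'
from h import *
import cv2
s,d,W=wrist();np.savez("w7.npz",W=W,px=d["pixels"],p=s["position"],R=s["eef_rot"]);cv2.imwrite("pics/w7.png",d["pixels"][:,:,::-1])
print(s["position"],s["eef_rot"])
T=(W-s["position"])@s["eef_rot"]
# held panel in the tool frame
w=T[:260].reshape(-1,3);k=(w[:,2]<-.012)&(w[:,2]>-.026)&(abs(w[:,1])<.02)&(w[:,0]>.04)
c,dr,a,b=line(w[k][:,:2]);print('panel tool',k.sum(),w[k].mean(0).round(4),dr.round(4),(c+a*dr).round(4),(c+b*dr).round(4))
w=W[:260].reshape(-1,3)
def rep(n,z0,z1,y0,y1):
    q=w[(w[:,2]>z0)&(w[:,2]<z1)&(w[:,1]>y0)&(w[:,1]<y1)&(w[:,0]>.44)&(w[:,0]<.62)]
    print(n,len(q))
    if len(q)>5: print('  ',q.mean(0).round(4),'min',q.min(0).round(4),'max',q.max(0).round(4))
rep('topL',.194,.202,.28,.36);rep('topR',.194,.202,.16,.24)
rep('pinL',.172,.188,.28,.36);rep('pinR',.172,.188,.16,.24)
E
```

```text
clock: 19.35
position: [0.4571, 0.0618, 0.3027]
eef_rot: [[-0.188, 0.982, 0.001], [0.982, 0.188, 0.001], [0.001, 0.001, -1.0]]
force: [0.9, -1.5, -4.9]
finger_gap: 0.0081
grasp_force: 40.0
[0.45711988 0.061798   0.30266484] [[-1.88254925e-01  9.82119943e-01  7.07251352e-04]
 [ 9.82120032e-01  1.88254426e-01  7.16958809e-04]
 [ 5.70996348e-04  8.29576748e-04 -9.99999493e-01]]
panel tool 2660 [ 0.0661 -0.001  -0.0191] [-1.e+00  7.e-04] [ 0.0902 -0.001 ] [ 0.04  -0.001]
topL 0
topR 818
   [0.5581 0.1971 0.1983] min [0.5499 0.1852 0.194 ] max [0.5679 0.2101 0.2011]
pinL 0
pinR 893
   [0.5382 0.1926 0.1828] min [0.51   0.185  0.1722] max [0.5671 0.208  0.188 ]
```

View pics/w7.png

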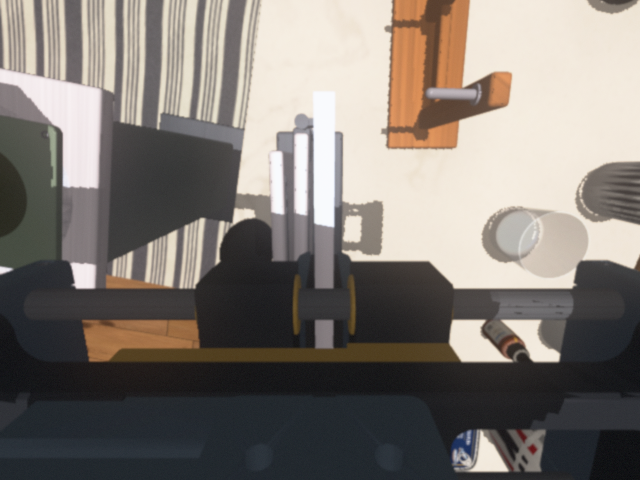

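```bash
python3 -m handwheel '[[[0,1.5,0,0,0,0,0],[0,2.5,0,0,0,0,0],[0,2.5,0,0,0,0,0],[0,1.0,0,0,0,0,0],[0,0,0,0,0,0,0],[0,0,0,0,0,0,0],[0,0,0,0,0,0,0],[0,0,0,0,0,0,0],[0,0,0,0,0,0,0],[0,0,0,0,0,0,0]]]'
cat > st.py <<'E'
from h import *
import cv2
s,d,W=wrist();np.savez("w8.npz",W=W,px=d["pixels"],p=s["position"],R=s["eef_rot"])
print(s["position"],s["eef_rot"][:2,:2])
for nm,V in (('wrist',W[:260].reshape(-1,3)),('top0',cloud(np.load("top0.npz"))[1].reshape(-1,3))):
    V=V[np.isfinite(V[:,2])]; V=V[(V[:,0]>.44)&(V[:,0]<.62)]
    L=[]
    for y0,y1 in((.28,.36),(.15,.24)):
        q=V[(V[:,2]>.1955)&(V[:,2]<.2015)&(V[:,1]>y0)&(V[:,1]<y1)]
        if len(q)<8: print('none');continue
        r=cv2.minAreaRect((q[:,:2]*1000).astype(np.float32)); print(nm,'top',len(q),q.mean(0).round(4),r); L.append(np.array(r[0]))
    for y0,y1 in((.28,.36),(.15,.24)):
        q=V[(V[:,2]>.17)&(V[:,2]<.19)&(V[:,1]>y0)&(V[:,1]<y1)&(V[:,0]<.545 if y0<.2 else V[:,0]<.525)]
        if len(q)>8: c,dr,a,b=line(q);print(nm,'pin',len(q),c.round(4),dr.round(3),(c+a*dr).round(4),(c+b*dr).round(4))
    if len(L)==2: v=L[0]-L[1];print('yaw',np.degrees(np.arctan2(-v[0],v[1])),np.hypot(*v),'mid',(L[0]+L[1])/2)
    q=V[(V[:,2]>.009)&(V[:,2]<.015)&(V[:,1]>.13)&(V[:,1]<.39)&(V[:,0]>.47)]
    print(nm,'base',len(q),cv2.minAreaRect((q[:,:2]*1000).astype(np.float32)))
E
python3 st.py
```

```text
clock: 20.65
position: [0.4446, 0.1338, 0.302]
eef_rot: [[-0.184, 0.983, 0.0], [0.983, 0.184, 0.0], [0.0, 0.0, -1.0]]
force: [0.2, 0.3, -3.7]
finger_gap: 0.0078
grasp_force: 40.0
[0.44459498 0.13378206 0.30195492] [[-0.18375475  0.98297212]
 [ 0.98297212  0.18375475]]
wrist top 807 [0.5361 0.3135 0.1985] ((536.28515625, 313.4364318847656), (16.44762420654297, 21.226804733276367), 8.648028373718262)
wrist top 634 [0.5581 0.1981 0.1986] ((558.8455810546875, 198.22021484375), (16.009923934936523, 23.081024169921875), 11.71755313873291)
wrist pin 636 [0.5061 0.3089 0.1837] [ 0.973  0.185 -0.136] [0.4882 0.3055 0.1862] [0.5259 0.3127 0.181 ]
wrist pin 446 [0.5206 0.1914 0.1829] [0.984 0.133 0.12 ] [0.4423 0.1808 0.1733] [0.5448 0.1946 0.1859]
yaw 11.07888168789712 117.40421387927428 mid [547.56536865 255.82832336]
wrist base 7596 ((547.5525512695312, 257.0072937011719), (90.34500885009766, 189.96847534179688), 10.6488676071167)
top0 top 49 [0.538  0.316  0.1987] ((538.0985717773438, 316.4809875488281), (15.478460311889648, 23.96473503112793), 10.372162818908691)
top0 top 43 [0.5599 0.1982 0.1987] ((560.5394897460938, 198.45437622070312), (15.920695304870605, 22.437728881835938), 8.198797225952148)
top0 pin 45 [0.5073 0.311  0.1827] [-0.969 -0.197  0.146] [0.5243 0.3145 0.1801] [0.4906 0.3076 0.1852]
top0 pin 42 [0.5289 0.193  0.1828] [-0.964 -0.181  0.196] [0.5444 0.1959 0.1797] [0.5124 0.1899 0.1862]
yaw 10.765398703924435 120.14106617173185 mid [549.31903076 257.46768188]
top0 base 984 ((543.3250732421875, 259.4149169921875), (146.87184143066406, 249.8528594970703), 1.8819973468780518)
```

```bash
python3 -m handwheel '[[[0,1.5,0,0,0,0,0],[0,2.5,0,0,0,0,0],[0,2.5,0,0,0,0,0],[0,2.5,0,0,0,0,0],[0,1.2,1,0,0,0,0],[0,0,2.2,2,0,0,0],[0,0,2.3,3,0,0,0],[0,0,0,3,0,0,0],[0,0,0,2.2,0,0,0],[0,0,0,0,0,0,0]]]'
python3 -m handwheel '[[[0,0,0,1,0,0,0],[0,0,0,0,0,0,0],[0,0,0,0,0,0,0],[0,0,0,0,0,0,0],[0,0,0,0,0,0,0],[0,0,0,0,0,0,0],[0,0,0,0,0,0,0],[0,0,0,0,0,0,0],[0,0,0,0,0,0,0],[0,0,0,0,0,0,0]]]'
python3 - <<'E'
from h import *
import cv2
from rig import get_image
s,d,W=wrist();p=s["position"];print(p,s["eef_rot"],s["force"])
a=np.radians(10.65);n=np.array([np.cos(a),np.sin(a)]);l=np.array([-n[1],n[0]]);print('n',p[:2]@n,'lat',p[:2]@l)
S=get_image("scene");T=get_image("top")
cv2.imwrite("pics/d.png",cv2.hconcat([cv2.resize(x,(400,400),interpolation=3) for x in (S["pixels"][220:340,240:360],T["pixels"][190:290,215:315])])[:,:,::-1])
E
```

```text
clock: 21.95
position: [0.4792, 0.2439, 0.1981]
eef_rot: [[-0.184, 0.983, -0.004], [0.983, 0.184, -0.002], [-0.001, -0.004, -1.0]]
force: [-0.5, -0.6, -4.3]
finger_gap: 0.008
grasp_force: 40.0
clock: 23.2
position: [0.4799, 0.2443, 0.19]
eef_rot: [[-0.184, 0.983, 0.0], [0.983, 0.184, 0.0], [0.0, 0.0, -1.0]]
force: [0.3, 0.1, -4.2]
finger_gap: 0.0074
grasp_force: 40.0
[0.47986444 0.244262   0.18997271] [[-1.83900277e-01  9.82944905e-01  5.05842225e-05]
 [ 9.82944903e-01  1.83900273e-01  8.70762411e-05]
 [ 7.62886952e-05  6.57348486e-05 -9.99999995e-01]] [ 0.26382812  0.07533878 -4.16371378]
n 0.5167403363041396 lat 0.15137115856262284
```

View pics/d.png

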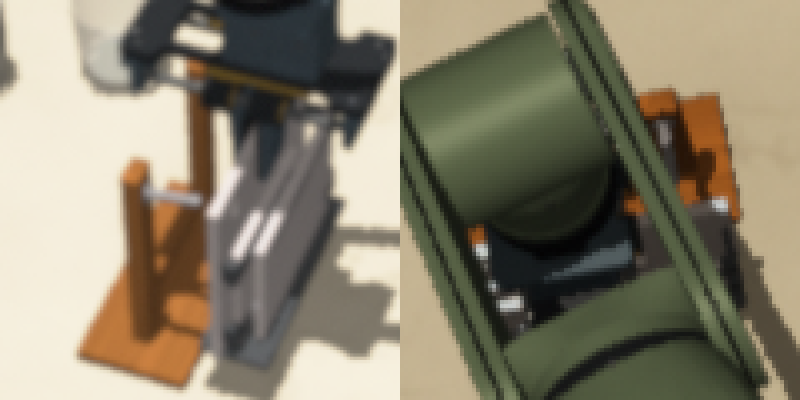

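The guard stands in front of the pin tips, well aligned. I'll insert along the pin slope, watching the force.

```bash
python3 -m handwheel '[[[0,0,0.35,0.05,0,0,0],[0,0,0.35,0.05,0,0,0],[0,0,0.35,0.06,0,0,0],[0,0,0.35,0.06,0,0,0],[0,0,0.35,0.06,0,0,0],[0,0,0.35,0.06,0,0,0],[0,0,0.35,0.06,0,0,0],[0,0,0.2,0.02,0,0,0],[0,0,0,0,0,0,0],[0,0,0,0,0,0,0]]]'
```

```text
clock: 24.6
position: [0.5058, 0.2491, 0.1857]
eef_rot: [[-0.184, 0.983, -0.0], [0.983, 0.184, 0.0], [0.0, -0.0, -1.0]]
force: [-0.2, -0.4, -3.9]
finger_gap: 0.008
grasp_force: 40.0
```

```bash
python3 -m handwheel '[[[0,0,0.35,0.06,0,0,0],[0,0,0.35,0.06,0,0,0],[0,0,0.35,0.06,0,0,0],[0,0,0.35,0.06,0,0,0],[0,0,0.2,0.03,0,0,0],[0,0,0,0,0,0,0],[0,0,0,0,0,0,0],[0,0,0,0,0,0,0],[0,0,0,0,0,0,0],[0,0,0,0,0,0,0]]]'
python3 -c "
from rig import manip;print(manip.state()['force'],manip.state()['position'])"
```

```text
clock: 25.85
position: [0.5216, 0.2521, 0.1831]
eef_rot: [[-0.184, 0.983, 0.0], [0.983, 0.184, 0.0], [0.0, 0.0, -1.0]]
force: [0.3, -0.3, -3.8]
finger_gap: 0.008
grasp_force: 40.0
[ 0.34403096 -0.27049669 -3.76121128] [0.52159204 0.25210032 0.18309992]
```

```bash
python3 -m handwheel '[[[0,0,0,0.1,0,0,0],[0,0,0,0.1,0,0,0],[0,0,0,0.1,0,0,0],[0,0,0,0.1,0,0,0],[0,0,0,0,0,0,0],[0,0,0,0,0,0,0],[0,0,0,0,0,0,0],[0,0,0,0,0,0,0],[0,0,0,0,0,0,0],[0,0,0,0,0,0,0]]]'
python3 - <<'E'
import cv2
from rig import get_image
S=get_image("scene");T=get_image("wrist")
cv2.imwrite("pics/e.png",cv2.hconcat([cv2.resize(S["pixels"][220:340,240:360],(400,400),interpolation=3),cv2.resize(T["pixels"][60:280,220:440],(400,400),interpolation=3)])[:,:,::-1])
E
```

```text
clock: 27.1
position: [0.5217, 0.2521, 0.1795]
eef_rot: [[-0.184, 0.983, 0.0], [0.983, 0.184, 0.0], [0.0, 0.0, -1.0]]
force: [-3.1, -1.4, 5.4]
finger_gap: 0.008
grasp_force: 40.0
```

View pics/e.png

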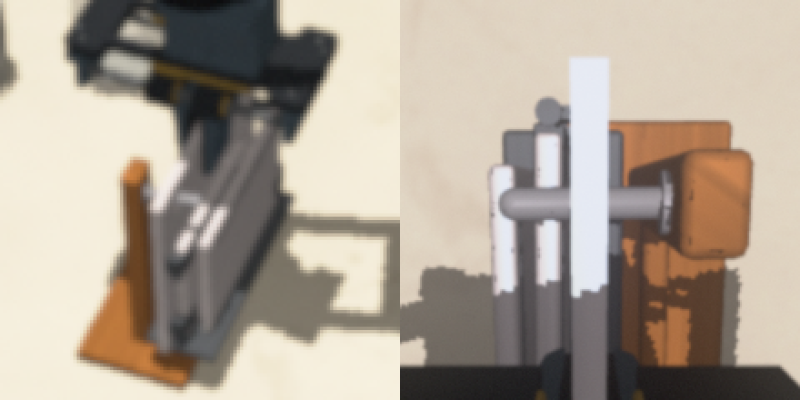

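```bash
python3 -m handwheel '[[[0.1,0,0,0,0,0,0],[0.3,0,0,0,0,0,0],[0.3,0,0,0,0,0,0],[0.3,0,0,0,0,0,0],[0.3,0,0,-1.5,0,0,0],[0.3,0,0,-3,0,0,0],[0.3,0,0,-3,0,0,0],[0.3,0,0,-3,0,0,0],[0.3,0,0,0,0,0,0],[0.3,0,0,0,0,0,0]]]'
python3 -m handwheel '[[[0.3,-6,0,-2,0,0,0],[0.3,-6,0,-2,0,0,0],[0.3,-6,0,0,0,0,0],[0.3,0,0,0,0,0,0],[0.3,0,0,0,0,0,0],[0.3,0,0,0,0,0,0],[0.3,0,0,0,0,0,0],[0.3,0,0,0,0,0,0],[0.3,0,0,0,0,0,0],[0.3,0,0,0,0,0,0]]]'
python3 - <<'E'
import cv2
from h import *
from rig import get_image
S=get_image("scene");s,T,W=wrist()
cv2.imwrite("pics/f.png",cv2.hconcat([cv2.resize(S["pixels"][220:340,240:360],(400,400),interpolation=3),cv2.resize(T["pixels"],(400,400),interpolation=3)])[:,:,::-1])
w=W[:260].reshape(-1,3);q=w[(w[:,2]>.19)&(w[:,2]<.2)&(w[:,1]>.13)&(w[:,1]<.37)&(w[:,0]<.542)];q=q[(q[:,:2]@[.983,.185])<.575]
print(len(q),q.mean(0));a=np.radians(10.65);n=np.array([np.cos(a),np.sin(a)]);l=np.array([-n[1],n[0]])
print('n',np.percentile(q[:,:2]@n,[2,50,98]),'lat',np.percentile(q[:,:2]@l,[0,1,99,100]),'z',np.median(q[:,2]))
for lo,hi in((.06,.1),(.2,.24)):
    k=q[(q[:,:2]@l>lo)&(q[:,:2]@l<hi)];print(k.mean(0),(k[:,:2]@n).mean())
E
```

```text
clock: 28.45
position: [0.5213, 0.2519, 0.2836]
eef_rot: [[-0.184, 0.983, -0.001], [0.983, 0.184, -0.0], [-0.0, -0.001, -1.0]]
force: [0.3, 0.3, -0.2]
finger_gap: 0.027
grasp_force: 0.0
clock: 29.7
position: [0.5544, 0.0767, 0.3236]
eef_rot: [[-0.184, 0.983, 0.0], [0.983, 0.184, 0.0], [0.0, 0.0, -1.0]]
force: [0.5, 0.1, -0.5]
finger_gap: 0.0275
grasp_force: 0.0
1265 [0.5282909  0.20929092 0.19861416]
n [0.55427628 0.55762077 0.56141273] lat [0.06125397 0.06195899 0.15099894 0.15234959] z 0.1986399444467668
[0.53338632 0.18210646 0.19857473] 0.5578533690774944
[nan nan nan] nan<stdin>:10: RuntimeWarning: Mean of empty slice.
  ret = um.true_divide(
  ret = ret.dtype.type(ret / rcount)
```

View pics/f.png

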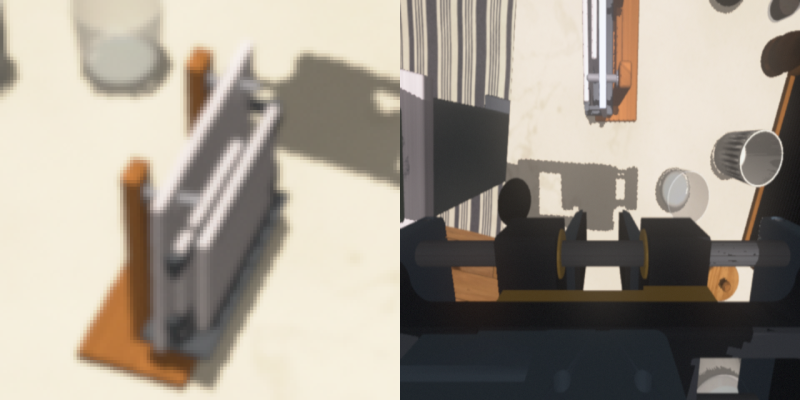

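```bash
python3 -c "
from rig import manip;print(manip.hand_in())"
```

```text
the job is handed in; nothing more can be done
None
```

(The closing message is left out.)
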